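# Clamp the tubes in the bench shaker and close its shield

## Robot

A 6-joint arm with a two-finger parallel gripper is mounted at the origin on a cart in front of the work surface, level with it; the furniture and walls round the work are solid. World frame = base frame: x ahead of the robot, y to its left, z up, the work surface at z = 0. Lengths are in mm, angles in rad, forces in N, time in s.
With the tool pointing down it reaches from about 275 to 750 mm from the base axis. Payload 10.2 kg.
Tool frame: the origin (TCP) lies midway between the tips of the shut fingers; the grasp point (between the pads) lies 19 mm behind it; z points along the fingers, y is the line along which they close (so a half turn about z gives the same grasp; the last joint's range is limited). The gripper opens to 85 mm and grips with 20 to 120 N. Pads are 22 mm wide; open, the fingers measure 114 mm over their backs; the gripper's body (76 mm by 85 mm) begins 54 mm behind the grasp point. The pads swing forward as they close: fully open they stand 13 mm farther back than shut.
Start: joints at [1.023, 0.313, 1.498, -0, 1.331, -0.223], TCP at [167.55, 497.552, 231.294] pointing down, gripper open.
Joint ranges: [-2.94, 2.94], [-0.97, 2.17], [0.19, 2.56], [-1.23, 4.37], [0.02, 3.11], [-2.88, 2.88]. Speed limits (rad/s): [2.39, 2.39, 3.01, 3.14, 3.14, 3.14].

## Interface

Orientations are given as a unit quaternion [w, x, y, z].
In Python, from rig import ctrl, capture, camera_info gives the robot as it stands.
- The arm moves only by the tool apply_moves, never from a script. Its argument "targets" is a list of rows, each a list of 3 entries, a list of its own where there are three numbers: the finger opening in mm, from 0 to 85.4, then the shift along the world's x, y, z in mm, then the turn, a rotation vector about the world's x, y, z in degrees. In form: [[grip, [dx, dy, dz], [rx, ry, rz]], ...]. A call has 1 to 20 rows; each row is the pose to reach, as a shift and turn from the pose commanded when the call began; what a row does not reach only later rows make up. A row lasts 1/10 s, in which the tool goes at most 50 mm and 8.59 degrees, less where a joint would pass 70% of its speed; a pose out of reach is approached as far as the arm can. A call with a gripper value outside its range is refused whole. The fingers move at their own pace and stop on an object; "squeeze" is the grip in N (left out, the last holds). Time passes only in rows, so rows that repeat a pose let the fingers close. It gives the time, the measured TCP pose, the force, the opening and the grip force at its end, in the units of the state.
- ctrl.sense(): the state, without advancing time (a new reading comes with each control period).
- capture(name): name is "side" or "top" or "wrist"; returns (picture, depth): 384x512x3 uint8, blue, green, red; 384x512 float32, mm along the optical axis (not along the pixel's ray), 0 where there is no reading.
- camera_info(name): a dict with "vfov" (degrees; the focal length in pixels is half the picture's height over the tangent of half this angle, whatever the lens; pixels are square), "cx", "cy" (the principal point, pixels), "extrinsics" (4x4, takes a point from camera to world coordinates). Camera axes: x right, y down, z forward; pixel columns grow to the right and rows downward; lengths in mm; the calibration is good to about 2 mm. A picture is of the moment at which its call begins: read the wrist's pose just before it. camera_info takes no time and is no camera call; for the wrist camera it gives the pose at the moment of the call.
- ctrl.finish_job(): hands the job in; it is judged then, once.
The state is a dict: "time_s": time; "joints": joint angles; "dq": joint speeds; "tau": joint torques, N m; "eef_pos": TCP position; "ee_rot": TCP orientation; "force": force on the tool from outside, world axes, zero at the start; "wrist_torque": the same for the moment, N m; "grip_width": opening from 0.0 (shut) to 1.0 (fully open); "grip_force": force on a finger pad.
Only numpy, scipy, OpenCV 4.12 (cv2) and the standard library are available. Lean on these libraries where they do the work, as an engineer would, in place of code of your own. Each camera call takes 0.05 s, during which the arm holds its last target. There are 200 camera calls.

## Task

The three tubes lying in the small bench shaker must be clamped before it is run. Slide the shaker's clear front shield up by its black handle, press the red-handled clamp lever inside down until the spring catch holds it by itself, then slide the shield fully down again. Leave the tubes lying in their cradle and do not disturb the things standing around.

Things in the scene. Friction and masses are not known exactly. Their poses are not given: they have to be found in the camera images.
- shaker: bench tube shaker, fixed: white housing 235 x 244 mm, 35 high, clear cell on it (220 wide inside; roof underside at z = 273, roof front edge at x = -98 mm). Origin: centre of underside; -x = front, facing the robot. The shield runs between posts at x = -111, y = +-114 (385 high). A white catch housing stands behind the lever's grip: x -69..-47, y 15..49, up to z = 82 mm.
- shield (a joint): height in m of the clear, slightly tinted front shield (6 mm thick, 212 wide, 240 tall, in the plane x = -111 mm of the shaker): 0 = fully down on the housing, 0.268 = top stop. Its lower edge is at z = 36 mm + this value. Guide friction (about 6 N) keeps it where it is left; it weighs 0.3 kg.
- shield_grip (a point): middle of the shield's black bow handle: round bar 12 mm thick, 110 long along the shaker's y, 51 mm off the shield's front face, 40 mm above its lower edge (76 mm above the bench when closed); moves with the shield. The pane stands behind and above it, so take it with a tool tilted 30 to 45 degrees, pointing down and in.
- clamp_lever (a joint): angle of the clamp lever in rad: 0 = sprung fully up (its start), grows as it is pressed down. The spring catch snaps over it at about 0.365 and then holds it at about 0.353; stop at 0.395. Pressing at the grip takes about 2 N at first, 9 to 10 N at the catch. Let go before the catch has snapped in, it springs back up.
- lever_grip (a point): middle of the lever's red T grip: round bar 16 mm thick, 110 long along the shaker's y, 173 mm in front of the hinge axis (x = 85, z = 85 of the shaker); 146 mm above the bench and 33 mm behind the shield's plane when up, 85 mm and 23 mm when latched. Roof and raised shield stand above it: reach in from the front, tool tilted 40 to 50 degrees.
- tube_a: capped sample tube with blue cap, 13 mm in diameter (cap 17), 100 mm long, lying loose in the shaker's cradle under the clamp pad, cap towards the front; origin: round bottom of the tube, z along the tube to the cap
- tube_b: capped sample tube with red cap, 13 mm in diameter (cap 17), 100 mm long, lying loose in the shaker's cradle under the clamp pad, cap towards the front; origin: round bottom of the tube, z along the tube to the cap
- tube_c: capped sample tube with purple cap, 13 mm in diameter (cap 17), 100 mm long, lying loose in the shaker's cradle under the clamp pad, cap towards the front; origin: round bottom of the tube, z along the tube to the cap
- timer: off-white bench timer lying on the bench, 62 x 68 x 22 mm; origin: centre of the underside
- sample_cup: sample cup with red screw lid, 39 mm in diameter, 74 mm high; origin: centre of the underside
- stain_bottle: purple stain bottle with black cap, 42 mm in diameter, 77 mm high; origin: centre of the underside

How it is judged (in metres and radians):
On the way, in this order (a step that is already met when the one before it is completed fails the run):
1. the shield is raised by at least 0.15 m (value of joint shield above 0.15 m), for 0.2 s.
2. the clamp lever is pressed down to where the catch holds it (value of joint clamp_lever above 0.33 rad), for 0.3 s.
At the end, for the whole second after the job is handed in: The clamp lever is held down by its catch (joint above 0.33 rad), the shield is fully down (less than 8 mm open), each tube lies within 15 mm of where it started, and the timer, the sample cup and the stain bottle are within 20 mm of where they stood (value of joint clamp_lever above 0.33 rad and value of joint shield below 0.008 m and distance of each of tube_a, tube_b, tube_c from where it was at the start of the episode below 0.015 m and distance of each of timer, sample_cup, stain_bottle from where it was at the start of the episode below 0.02 m); the robot touches nothing.
It fails at once if the timer is knocked over or pushed away (tilted by more than 0.5 rad or moved by more than 40 mm) (angle between timer's own z axis and vertical above 0.5 rad or distance of timer from where it was at the start of the episode above 0.04 m).
It fails at once if the sample cup is knocked over or pushed away (tilted by more than 0.5 rad or moved by more than 40 mm) (angle between sample_cup's own z axis and vertical above 0.5 rad or distance of sample_cup from where it was at the start of the episode above 0.04 m).
It fails at once if the stain bottle is knocked over or pushed away (tilted by more than 0.5 rad or moved by more than 40 mm) (angle between stain_bottle's own z axis and vertical above 0.5 rad or distance of stain_bottle from where it was at the start of the episode above 0.04 m).
It also fails if it takes over 67 s, if anything falls off the work surface, if the arm or the gripper's body presses on something with over 40 N, if the wrist force passes 120 N, or if a joint passes its speed limit or range.

## Working session

There is one attempt and no reset: what is moved stays moved. The work goes in short steps, Python scripts to look and compute and a tool call to move; the robot and the scene stay as the last step left them, time stands still between calls to the robot, and variables do not carry over. Pictures are saved under pics/ and viewed, at most 10 in all, crops included, and the job is handed in when it is done.

Besides the shell and the picture viewer there is one more tool, called after "Request:" as name(argument=value, ...) on one line, values as JSON. apply_moves: Moves the arm, as the interface text tells. Its arguments: {"type":"object","properties":{"targets":{"type":"array","items":{"type":"array"}},"squeeze":{"type":"number"}},"required":["targets"]}

```bash
mkdir -p pics; ls; python3 - <<'E'
from rig import ctrl,capture,camera_info
import cv2,numpy as np
s=ctrl.sense(); print({k:np.round(v,3).tolist() for k,v in s.items()})
for n in ("side","top"):
    i=camera_info(n); p,d=capture(n); cv2.imwrite(f"pics/{n}0.png",p); np.save(f"pics/{n}0.npy",d)
    print(n,i["vfov"],i["cx"],i["cy"],np.round(i["extrinsics"],3).tolist())
E
```

```text
pics
{'time_s': 0.0, 'joints': [1.023, 0.313, 1.498, 0.0, 1.331, -0.223], 'dq': [0.0, -0.0, 0.001, 0.001, -0.001, 0.0], 'tau': [-0.001, -41.228, -25.974, -0.0, 0.004, -0.0], 'eef_pos': [167.438, 497.318, 230.752], 'ee_rot': [-0.0, 0.162, 0.987, -0.001], 'force': [0.247, -0.296, -0.04], 'wrist_torque': [-0.013, 0.004, 0.02], 'grip_force': 0.0, 'grip_width': 1.007}
side 56.27413329094296 264.42879158049755 195.47405791493057 [[-0.991, -0.112, 0.077, 493.915], [-0.135, 0.858, -0.495, 293.493], [-0.01, -0.501, -0.866, 853.847], [0.0, 0.0, 0.0, 1.0]]
top 44.98189197195383 253.68442040497303 191.56324572747303 [[0.173, -0.783, 0.598, -191.11], [-0.985, -0.131, 0.113, -297.622], [-0.01, -0.609, -0.793, 1110.995], [0.0, 0.0, 0.0, 1.0]]
```

View pics/side0.png

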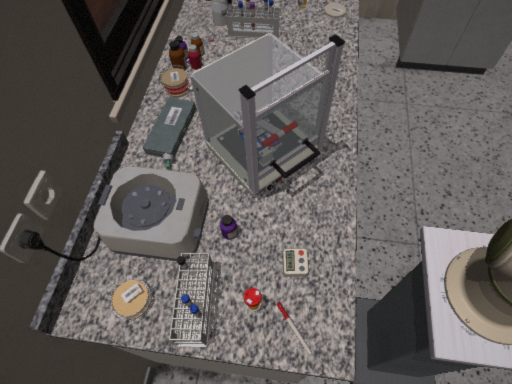

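View pics/top0.png

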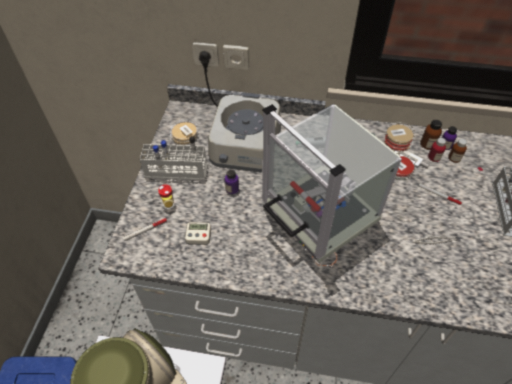

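The side view shows the closed shield's handle around px (297,163), the red lever bar around (278,133), and the post caps at (249,92) and (336,43). In the top view the handle is around (287,215), the red bar at (305,194), and the caps at (268,110) and (338,170). I'll crop both for precise points.

```bash
cat > h.py <<'E'
import numpy as np,cv2
from rig import ctrl,capture,camera_info
def ray(n,uv,i=None):
    i=i or camera_info(n); f=192/np.tan(np.radians(i["vfov"]/2)); E=np.array(i["extrinsics"])
    d=E[:3,:3]@np.array([(uv[0]-i["cx"])/f,(uv[1]-i["cy"])/f,1]); return E[:3,3],d/np.linalg.norm(d)
def tri(a,b):  # two-view points -> midpoint, gap
    (p,d),(q,e)=ray("side",a),ray("top",b); s=np.linalg.lstsq(np.c_[d,-e],q-p,rcond=None)[0]
    A,B=p+s[0]*d,q+s[1]*e; return (A+B)/2,np.linalg.norm(A-B)
def onz(n,uv,z):
    p,d=ray(n,uv); return p+d*(z-p[2])/d[2]
def bar(mask):  # ends and middle of the largest elongated blob
    c=max(cv2.findContours(mask,cv2.RETR_EXTERNAL,cv2.CHAIN_APPROX_NONE)[0],key=cv2.contourArea)
    p=c[:,0].astype(float); m=p.mean(0); v=np.linalg.svd(p-m)[2][0]; t=(p-m)@v
    return m+v*t.min(),m+v*t.max(),cv2.contourArea(c)
E
python3 - <<'E'
from h import *
box={"side":(185,30,350,195),"top":(255,95,405,265)}
ims=[]
for n,(x0,y0,x1,y1) in box.items():
    p=cv2.imread(f"pics/{n}0.png"); ims.append(cv2.resize(p[y0:y1,x0:x1],(400,440),interpolation=cv2.INTER_CUBIC)); 
    h=cv2.cvtColor(p,cv2.COLOR_BGR2HSV); M=np.zeros(p.shape[:2],np.uint8); M[y0:y1,x0:x1]=255
    red=(((h[...,0]<8)|(h[...,0]>172))&(h[...,1]>110)).astype(np.uint8)*255&M
    if n=="top": red[:,360:]=0
    blk=(p.max(2)<45).astype(np.uint8)*255&M
    print(n,"red",bar(red))
    for c in cv2.findContours(blk,cv2.RETR_EXTERNAL,cv2.CHAIN_APPROX_NONE)[0]:
        if cv2.contourArea(c)>15:
            b=np.zeros_like(blk); cv2.drawContours(b,[c],-1,255,-1); print(n,"blk",bar(b))
cv2.imwrite("pics/crop.png",np.hstack(ims))
E
```

```text
side red (array([193.50035074,  49.52575897]), array([196.29175596,  68.10640085]), 162.5)
side blk (array([267.21699583, 188.3647056 ]), array([272.52712485, 185.20523717]), 16.5)
side blk (array([316.89952522, 148.54236338]), array([275.0528565 , 173.96373699]), 273.0)
side blk (array([194.69848464, 105.28584241]), array([185.1382121 , 128.64732864]), 39.0)
side blk (array([240.45379403,  87.85583173]), array([253.05222617,  96.3978504 ]), 100.5)
side blk (array([329.78825882,  36.56801995]), array([342.64485844,  43.64516326]), 76.0)
top red (array([307.03844429, 197.90645546]), array([317.76190343, 209.28175609]), 65.0)
top blk (array([267.23065826, 202.69537649]), array([299.21470131, 233.96354147]), 174.5)
top blk (array([342.66659924, 168.10831524]), array([331.48236717, 172.29009743]), 58.5)
top blk (array([273.63130699, 107.1517896 ]), array([263.64817169, 111.49117546]), 38.0)
```

View pics/crop.png

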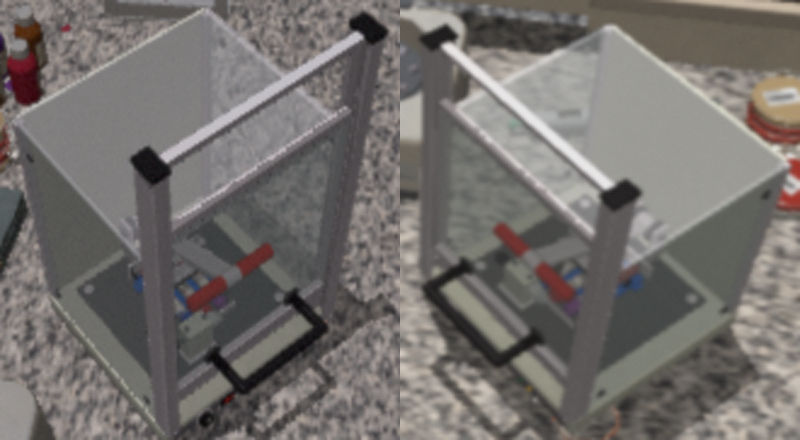

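The crop shows the handle bar, T grip and post caps clearly in both views. I'll triangulate their ends, plus the loose items.

```bash
python3 - <<'E'
from h import *
P={"capL":((246.9,91.9),(268.9,109.7)),"capR":((337.2,40.1),(337.5,169.2)),
"hL":((285.2,175.1),(265.5,207)),"hR":((318.7,152.2),(292.9,233.7)),
"gL":((264.6,142.5),(291.7,183.9)),"gR":((296.4,124.1),(318.7,209)),
"timer":((296,262),(198,233)),"cup lid":((254,297),(166,190)),"stain cap":((227,220),(232,176))}
R={}
for k,(a,b) in P.items():
    m,g=tri(a,b); R[k]=m; print(k,m.round(1),"gap",g.round(1))
for a in("cap","h","g"):
    v=R[a+"R"]-R[a+"L"]; print(a,"len",np.linalg.norm(v).round(1),"yaw of R->L y axis",np.degrees(np.arctan2(v[0],-v[1])).round(1),"mid",((R[a+"R"]+R[a+"L"])/2).round(1))
E
```

```text
capL [ 596.4 -187.   382.8] gap 0.8
capR [ 440.  -352.1  384.7] gap 2.3
hL [ 516.5 -194.6  111.9] gap 0.5
hR [ 440.9 -274.8  115.8] gap 4.8
gL [ 574.8 -255.8  152.2] gap 3.3
gR [ 504.9 -331.4  148.4] gap 3.5
timer [466.7 -11.9  12.3] gap 0.8
cup lid [553.1  98.8  72.9] gap 5.8
stain cap [644.3 -76.2  64.9] gap 2.2
cap len 227.4 yaw of R->L y axis -43.4 mid [ 518.2 -269.6  383.7]
h len 110.2 yaw of R->L y axis -43.3 mid [ 478.7 -234.7  113.9]
g len 103.1 yaw of R->L y axis -42.8 mid [ 539.8 -293.6  150.3]
```

```bash
python3 - <<'E'
from h import *
from scipy.spatial.transform import Rotation as R
s=ctrl.sense(); q=s["ee_rot"]; R0=R.from_quat([q[1],q[2],q[3],q[0]]); p0=np.array(s["eef_pos"])
yaw=np.radians(-43.4); fx=np.array([np.cos(yaw),np.sin(yaw),0]); fy=np.array([-fx[1],fx[0],0])
print("tool axes",R0.as_matrix().round(3).tolist())
for t in (40,45):
    t=np.radians(t); z=np.sin(t)*fx-np.cos(t)*np.array([0,0,1]); y=np.cos(t)*fx+np.sin(t)*np.array([0,0,1]); x=np.cross(y,z)
    G=R.from_matrix(np.c_[x,y,z]); rv=(G*R0.inv()).as_rotvec(degrees=True)
    tcp=np.array([479,-234,113])-101*z
    print("rotvec",rv.round(1),"zt",z.round(3),"standoff",tcp.round(1),"shift",(tcp-p0).round(1))
# pane top edge & lower check: rays onto shield plane
mid=np.array([518.2,-269.6,0])
for n,uv in (("side",(255.1,116.2)),("side",(327.3,71.3)),("top",(272.5,135)),("top",(338,195))):
    p,d=ray(n,uv); k=((mid-p)@fx)/(d@fx); X=p+k*d; print(n,uv,"on shield plane: y",((X-mid)@fy).round(1),"z",X[2].round(1))
E
```

```text
tool axes [[-0.948, 0.319, -0.001], [0.319, 0.948, -0.001], [0.0, -0.001, -1.0]]
rotvec [  11.4  -45.9 -109.4] zt [ 0.467 -0.442 -0.766] standoff [ 431.8 -189.4  190.4] shift [ 264.4 -686.8  -40.4]
rotvec [  12.8  -51.6 -107.9] zt [ 0.514 -0.486 -0.707] standoff [ 427.1 -184.9  184.4] shift [ 259.7 -682.3  -46.4]
side (255.1, 116.2) on shield plane: y 98.2 z 308.7
side (327.3, 71.3) on shield plane: y -101.4 z 311.7
top (272.5, 135) on shield plane: y 98.1 z 312.9
top (338, 195) on shield plane: y -129.6 z 315.5
```

Request:
apply_moves(targets=[[60,[283,-197,70],[4,-15,-36]],[60,[283,-197,70],[4,-15,-36]],[60,[283,-197,70],[4,-15,-36]],[60,[283,-197,70],[4,-15,-36]],[60,[283,-197,70],[4,-15,-36]],[40,[283,-197,70],[4,-15,-36]],[40,[283,-197,70],[4,-15,-36]],[40,[313,-447,70],[8,-31,-73]],[40,[313,-447,70],[8,-31,-73]],[40,[313,-447,70],[8,-31,-73]],[40,[313,-447,70],[8,-31,-73]],[40,[313,-447,70],[8,-31,-73]],[40,[264,-687,-40],[11.4,-45.9,-109.4]],[40,[264,-687,-40],[11.4,-45.9,-109.4]],[40,[264,-687,-40],[11.4,-45.9,-109.4]],[40,[264,-687,-40],[11.4,-45.9,-109.4]],[40,[264,-687,-40],[11.4,-45.9,-109.4]],[40,[264,-687,-40],[11.4,-45.9,-109.4]],[40,[264,-687,-40],[11.4,-45.9,-109.4]],[40,[264,-687,-40],[11.4,-45.9,-109.4]]])

```text
time_s: 2.1
eef_pos: [431.4, -189.5, 191.3]
ee_rot: [0.314, 0.863, 0.371, 0.135]
force: [0.5, -0.1, 0.4]
grip_width: 0.466
grip_force: 0.0
```

```bash
cat >> h.py <<'E'
FX=np.array([.7266,-.6871,0]); FY=np.array([.6871,.7266,0])
def st():
    s=ctrl.sense(); w,x,y,z=s["ee_rot"]
    from scipy.spatial.transform import Rotation as R
    M=R.from_quat([x,y,z,w]).as_matrix(); p=np.array(s["eef_pos"])
    print("t",round(s["time_s"],2),"tcp",p.round(1),"z",M[:,2].round(3),"y",M[:,1].round(3),"f",np.round(s["force"],1),"w",round(s["grip_width"]*85.4,1),"gf",round(s["grip_force"],1),"j",np.round(s["joints"],2))
    return p,M
E
python3 - <<'E'
from h import *
p,M=st(); i=camera_info("wrist"); im,d=capture("wrist"); cv2.imwrite("pics/w1.png",im)
print((p-19*M[:,2]).round(1))
f=192/np.tan(np.radians(i["vfov"]/2)); E=np.array(i["extrinsics"])
for dz in (-5,0,5):
  for sy in(-55,55):
    X=np.array([479,-234,111+dz])+sy*FY; c=np.linalg.inv(E)@np.r_[X,1]; print("pred",dz,sy,(f*c[:2]/c[2]+[i["cx"],i["cy"]]).round(1))
E
```

```text
t 2.1 tcp [ 431.4 -189.5  191.3] z [ 0.466 -0.443 -0.766] y [ 0.556 -0.527  0.643] f [ 0.5 -0.1  0.4] w 39.8 gf 0.0 j [-0.61 -0.02  2.18 -0.32  0.3   0.43]
[ 422.6 -181.   205.9]
pred -5 -55 [250.2 240.8]
pred -5 55 [249.5 126.8]
pred 0 -55 [253.5 242.7]
pred 0 55 [253.2 127.2]
pred 5 -55 [256.8 244.7]
pred 5 55 [257.  127.7]
```

View pics/w1.png

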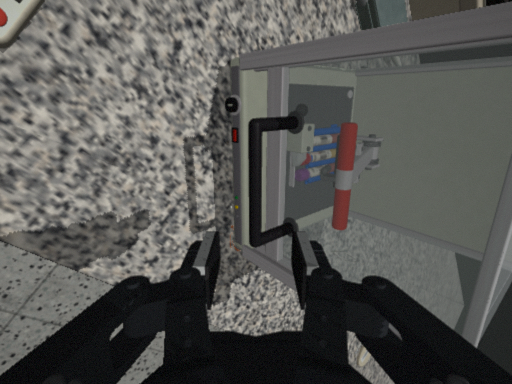

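The wrist view shows the handle bar at column 255, rows 122 to 242. That matches the prediction of about 253 to 255, midway between the fingertips at about 210 and 302. Moving in to grasp.

Request:
apply_moves(targets=[[40,[20,-19,-33],[0,0,0]],[40,[40,-38,-66],[0,0,0]],[40,[48,-45,-80],[0,0,0]],[40,[56,-53,-93],[0,0,0]],[40,[56,-53,-93],[0,0,0]],[40,[56,-53,-93],[0,0,0]]])

```text
time_s: 2.75
eef_pos: [488.3, -241.6, 98.0]
ee_rot: [0.314, 0.863, 0.372, 0.135]
force: [-0.5, 0.2, 0.6]
grip_width: 0.469
grip_force: 0.0
```

Request:
apply_moves(targets=[[5,[0,0,0],[0,0,0]],[5,[0,0,0],[0,0,0]],[5,[0,0,0],[0,0,0]],[5,[0,0,0],[0,0,0]],[5,[0,0,0],[0,0,0]],[5,[0,0,0],[0,0,0]]], squeeze=40)

```text
time_s: 3.35
eef_pos: [487.7, -241.8, 98.7]
ee_rot: [0.315, 0.863, 0.372, 0.136]
force: [-1.5, 5.3, 3.3]
grip_width: 0.118
grip_force: 39.2
```

Request:
apply_moves(targets=[[5,[0,0,10],[0,0,0]],[5,[0,0,25],[0,0,0]],[5,[0,0,45],[0,0,0]],[5,[0,0,65],[0,0,0]],[5,[0,0,85],[0,0,0]],[5,[0,0,105],[0,0,0]],[5,[0,0,125],[0,0,0]],[5,[0,0,145],[0,0,0]],[5,[0,0,165],[0,0,0]],[5,[0,0,185],[0,0,0]],[5,[0,0,200],[0,0,0]],[5,[0,0,212],[0,0,0]],[5,[0,0,220],[0,0,0]],[5,[0,0,220],[0,0,0]],[5,[0,0,220],[0,0,0]],[5,[0,0,220],[0,0,0]]])

```text
time_s: 4.95
eef_pos: [487.6, -241.8, 318.8]
ee_rot: [0.315, 0.863, 0.372, 0.136]
force: [-0.0, 6.1, 2.6]
grip_width: 0.119
grip_force: 41.6
```

```bash
python3 - <<'E'
from h import *
p,M=st(); print((p-19*M[:,2]).round(1)); im,d=capture("side"); im=cv2.resize(im[0:200,150:400],(750,600)); cv2.imwrite("pics/s2.png",im)
E
```

```text
t 4.95 tcp [ 487.6 -241.8  318.8] z [ 0.468 -0.442 -0.765] y [ 0.556 -0.526  0.644] f [-0.   6.1  2.6] w 10.2 gf 41.6 j [-0.64 -0.02  1.81 -0.12  0.66  0.19]
[ 478.7 -233.4  333.4]
```

View pics/s2.png

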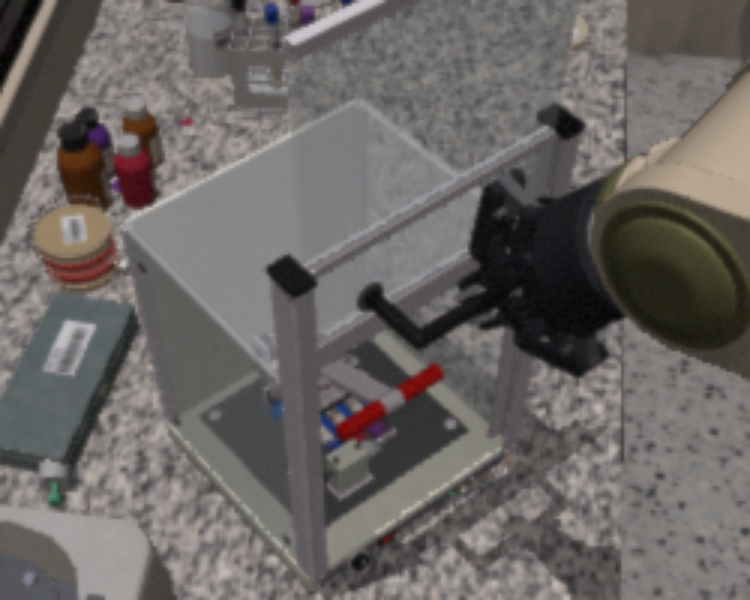

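The shield is up: the bow handle's visible end is at crop (422,337) with the lower edge well clear, and the lever bar runs from (345,430) to (437,373) with the catch housing on its +y side. I'll check where the tube caps are and plan the lever approach.

```bash
python3 - <<'E'
from h import *
from scipy.spatial.transform import Rotation as R
O=np.array([518.2,-269.6,0])+111*FX
for n,z in (((276,143.3),55),((262,143),40),((270,151),82)):
    X=onz("side",n,z); print(n,X.round(1),"shaker",((X-O)@FX).round(1),((X-O)@FY).round(1))
p,M=st(); t=np.radians(50); U=np.array([0,0,1])
z=np.sin(t)*FX-np.cos(t)*U; y=np.cos(t)*FX+np.sin(t)*U; G=np.c_[np.cross(y,z),y,z]
print("turn",R.from_matrix(G@M.T).as_rotvec(degrees=True).round(1),"z",z.round(3),"y",y.round(3))
tgt=np.array([541,-293,147])-28*FY; tcp=tgt+15*z; so=tcp-130*z
print("final",tcp.round(1),"standoff",so.round(1),"shift",(so-p).round(1))
E
```

```text
(276, 143.3) [ 555.3 -334.9   55. ] shaker -39.2 -22.0
(262, 143) [ 596.3 -342.7   40. ] shaker -4.0 0.5
(270, 151) [ 566.  -285.8   82. ] shaker -65.1 21.1
t 5.0 tcp [ 487.6 -241.8  318.8] z [ 0.468 -0.442 -0.765] y [ 0.556 -0.526  0.644] f [0.5 4.7 3.4] w 11.0 gf 41.6 j [-0.64 -0.02  1.81 -0.12  0.66  0.19]
turn [-6.8 -7.2 -0. ] z [ 0.557 -0.526 -0.643] y [ 0.467 -0.442  0.766]
final [ 530.1 -321.2  137.4] standoff [ 457.8 -252.8  220.9] shift [-29.9 -11.  -97.9]
```

Request:
apply_moves(targets=[[30,[0,0,0],[0,0,0]],[30,[0,0,0],[0,0,0]],[30,[0,0,0],[0,0,0]],[30,[0,0,0],[0,0,0]],[30,[0,0,0],[0,0,0]],[30,[-19,18,31],[0,0,0]],[30,[-38,35,61],[0,0,0]],[30,[-47,44,76],[0,0,0]],[30,[-47,44,76],[0,0,0]],[30,[-47,44,76],[0,0,0]]])

```text
time_s: 6.0
eef_pos: [440.7, -198.6, 393.6]
ee_rot: [0.314, 0.863, 0.372, 0.135]
force: [0.7, -0.4, -0.1]
grip_width: 0.355
grip_force: 0.0
```

Request:
apply_moves(targets=[[30,[-35,33,0],[0,0,0]],[30,[-73,69,-10],[-3,-3,0]],[30,[-73,69,-50],[-6.8,-7.2,0]],[30,[-70,50,-90],[-6.8,-7.2,0]],[30,[-60,30,-109],[-6.8,-7.2,0]],[30,[-39,-2,-109],[-6.8,-7.2,0]],[30,[-39,-2,-109],[-6.8,-7.2,0]],[30,[-11,-28,-141],[-6.8,-7.2,0]],[30,[17,-54,-173],[-6.8,-7.2,0]],[30,[17,-54,-173],[-6.8,-7.2,0]],[30,[17,-54,-173],[-6.8,-7.2,0]]])

```text
time_s: 7.1
eef_pos: [457.2, -252.2, 218.8]
ee_rot: [0.386, 0.834, 0.359, 0.166]
force: [-0.8, 0.1, -0.6]
grip_width: 0.346
grip_force: 0.0
```

```bash
python3 - <<'E'
from h import *
p,M=st(); i=camera_info("wrist"); im,d=capture("wrist"); cv2.imwrite("pics/w2.png",im)
f=192/np.tan(np.radians(i["vfov"]/2)); E=np.array(i["extrinsics"])
for dz in (-5,0,5):
  for sy in(-55,55):
    X=np.array([541,-293,147+dz])+sy*FY; c=np.linalg.inv(E)@np.r_[X,1]; print("pred",dz,sy,(f*c[:2]/c[2]+[i["cx"],i["cy"]]).round(1),c[2].round())
h=cv2.cvtColor(im,cv2.COLOR_BGR2HSV); red=(((h[...,0]<8)|(h[...,0]>172))&(h[...,1]>110)).astype(np.uint8)*255
red=cv2.morphologyEx(red,cv2.MORPH_CLOSE,np.ones((31,5),np.uint8)); print(bar(red))
E
```

```text
t 7.1 tcp [ 457.2 -252.2  218.8] z [ 0.553 -0.524 -0.648] y [ 0.47  -0.445  0.762] f [-0.8  0.1 -0.6] w 29.6 gf 0.0 j [-0.71  0.02  2.15 -0.33  0.11  0.36]
pred -5 -55 [254.2 210.9] 280.0
pred -5 55 [254.2  93.4] 246.0
pred 0 -55 [258.1 212.1] 277.0
pred 0 55 [258.6  93.3] 243.0
pred 5 -55 [262.1 213.4] 274.0
pred 5 55 [263.1  93.2] 240.0
(array([260.69356626,  90.94839999]), array([259.71915569, 210.0386127 ]), 1909.0)
```

View pics/w2.png

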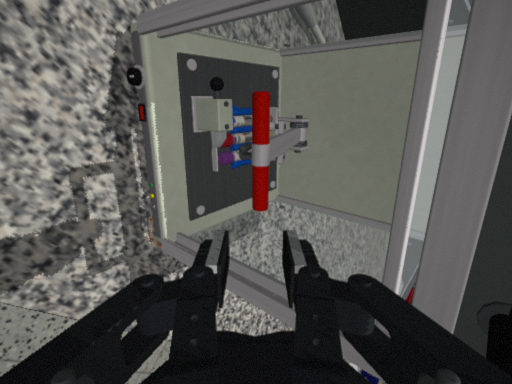

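The wrist view shows the red bar at column 260, rows 91 to 210 (predicted 258, 93 to 212). Its free end at (261,205) lies between the fingers, so the target holds. But joint 5 is at 0.11, near its limit, so I'll fit the kinematics before going in.

```bash
cat > kin.py <<'E'
from h import *
from scipy.optimize import least_squares
D=[([1.023,.313,1.498],[167.4,497.3,230.8],[-.001,-.001,-1]),([-.61,-.02,2.18],[431.4,-189.5,191.3],[.466,-.443,-.766]),
([-.64,-.02,1.81],[487.6,-241.8,318.8],[.468,-.442,-.765]),([-.71,.02,2.15],[457.2,-252.2,218.8],[.553,-.524,-.648])]
def fk(j,P):
    H,a2,a3,r0,L,d,e=P; r=r0+a2*np.sin(j[1])+a3*np.sin(j[1]+j[2])+e*np.cos(j[1]+j[2]); z=H+a2*np.cos(j[1])+a3*np.cos(j[1]+j[2])-e*np.sin(j[1]+j[2])
    c,s=np.cos(j[0]),np.sin(j[0]); return np.array([r*c-d*s,r*s+d*c,z])
f=lambda P:np.concatenate([fk(j,P)+P[4]*np.array(z)-p for j,p,z in D]+[0.02*(P-P0)])
P0=np.array([200,400,400,0,230,100,0.]); S=least_squares(f,P0); P=S.x
def ik(p,z,g=(-.7,.1,2.0)):
    w=np.array(p)-P[4]*np.array(z); q=least_squares(lambda j:fk(j,P)-w,g).x
    a=q[1]+q[2]; fd=np.array([np.sin(a)*np.cos(q[0]),np.sin(a)*np.sin(q[0]),np.cos(a)])
    return q,np.arccos(np.clip(fd@np.array(z),-1,1))
E
python3 - <<'E'
from kin import *
print(P.round(),"res",np.abs(S.fun[:12]).max().round(1))
for j,p,z in D: q,j5=ik(p,z); print("chk",q.round(2),j5.round(2))
for tilt in (40,45,50):
    t=np.radians(tilt); z=np.sin(t)*FX-np.cos(t)*np.array([0,0,1]); 
    for b in (-130,-90,-50,0,1,2):
        g=np.array([541,-293,147])-28*FY+15*z
        g=g+b*z if b<=0 else g-np.array([5,-5,0])*b/1-np.array([0,0,33])*b
        q,j5=ik(g,z); print(tilt,b,q.round(2),"j5",j5.round(2))
E
```

```text
[206. 436. 395.   4. 256. 116.  42.] res 0.8
chk [-1.67 -1.82  1.47] 2.8
chk [-0.61 -0.02  2.18] 0.3
chk [-0.64 -0.02  1.81] 0.66
chk [-0.71  0.02  2.15] 0.11
40 -130 [-0.72  0.05  1.98] j5 0.42
40 -90 [-0.72  0.15  1.96] j5 0.34
40 -50 [-0.72  0.25  1.93] j5 0.27
40 0 [-0.72  0.37  1.88] j5 0.2
40 1 [-0.72  0.42  1.92] j5 0.1
40 2 [-0.72  0.48  1.96] j5 0.02
45 -130 [-0.71  0.03  2.06] j5 0.27
45 -90 [-0.72  0.13  2.03] j5 0.19
45 -50 [-0.72  0.24  1.99] j5 0.12
45 0 [-0.72  0.37  1.93] j5 0.06
45 1 [-0.72  0.43  1.97] j5 0.05
45 2 [-0.72  0.49  2.  ] j5 0.14
50 -130 [-0.71  0.02  2.15] j5 0.11
50 -90 [-0.72  0.13  2.11] j5 0.04
50 -50 [-0.72  0.25  2.06] j5 0.04
50 0 [-0.72  0.38  1.98] j5 0.09
50 1 [-0.72  0.44  2.02] j5 0.19
50 2 [-0.72  0.51  2.05] j5 0.28
```

```bash
cat >> kin.py <<'E'
def full(p,z,y,g=(-.7,.1,2.0)):
    z=np.array(z);q,_=ik(p,z,g); a=q[1]+q[2]; c,s=np.cos(q[0]),np.sin(q[0]); rad=np.array([c,s,0]); n=np.array([-s,c,0]); U=np.array([0,0,1])
    fd=np.sin(a)*rad+np.cos(a)*U; u=np.cos(a)*rad-np.sin(a)*U
    j4=np.arctan2(z@n,z@u); j5=np.arccos(np.clip(z@fd,-1,1)); v=np.cos(j4)*u+np.sin(j4)*n
    w=np.cos(j4)*n-np.sin(j4)*u; v5=np.cos(j5)*v-np.sin(j5)*fd
    y0=-np.cos(j4)*0-v5; # at j6=0 tool y=-v5
    j6=np.arctan2(np.cross(y0,y)@z,y0@y); return np.r_[q,j4,j5,j6]
def axes(tilt,psi):
    t=np.radians(tilt); yw=np.radians(-43.4+psi); z=np.r_[np.sin(t)*np.cos(yw),np.sin(t)*np.sin(yw),-np.cos(t)]
    y=np.cross(z,FY); y/=np.linalg.norm(y); y=y if y[2]>0 else -y; return z,y
E
python3 - <<'E'
from kin import *
for p,z,y in (([431.4,-189.5,191.3],[.466,-.443,-.766],[.556,-.527,.643]),([487.6,-241.8,318.8],[.468,-.442,-.765],[.556,-.526,.644]),([457.2,-252.2,218.8],[.553,-.524,-.648],[.47,-.445,.762])):
    print("chk",full(p,z,y).round(2))
for tilt in (45,50):
  for psi in (12,18,24):
    z,y=axes(tilt,psi)
    for b in (-130,-90,-50,0,1,2):
        g=np.array([541,-293,147])-28*FY+15*z
        g=g+b*z if b<=0 else g-5*b*FX-np.array([0,0,33])*b
        print(tilt,psi,b,full(g,z,y).round(2))
E
```

```text
chk [-0.61 -0.02  2.18 -0.33  0.3   0.43]
chk [-0.64 -0.02  1.81 -0.12  0.66  0.19]
chk [-0.71  0.02  2.15 -0.33  0.11  0.36]
45 12 -130 [-0.88  0.    2.09  0.68  0.37 -0.74]
45 12 -90 [-0.85  0.12  2.06  0.81  0.3  -0.86]
45 12 -50 [-0.83  0.23  2.01  0.98  0.24 -1.02]
45 12 0 [-0.81  0.36  1.95  1.23  0.19 -1.26]
45 12 1 [-0.81  0.42  1.98  1.72  0.18 -1.76]
45 12 2 [-0.81  0.49  2.01  2.15  0.22 -2.2 ]
45 18 -130 [-0.95  0.01  2.09  0.84  0.48 -0.94]
45 18 -90 [-0.92  0.12  2.05  0.96  0.4  -1.04]
45 18 -50 [-0.88  0.23  2.01  1.09  0.35 -1.16]
45 18 0 [-0.85  0.36  1.94  1.26  0.3  -1.32]
45 18 1 [-0.85  0.42  1.98  1.57  0.28 -1.64]
45 18 2 [-0.85  0.49  2.01  1.88  0.3  -1.96]
45 24 -130 [-1.02  0.02  2.07  0.92  0.6  -1.04]
45 24 -90 [-0.97  0.13  2.04  1.01  0.52 -1.12]
45 24 -50 [-0.93  0.24  2.    1.11  0.45 -1.21]
45 24 0 [-0.88  0.37  1.93  1.25  0.4  -1.32]
45 24 1 [-0.88  0.43  1.97  1.47  0.38 -1.56]
45 24 2 [-0.89  0.49  1.99  1.7   0.38 -1.81]
50 12 -130 [-0.9  -0.01  2.18  1.12  0.3  -1.2 ]
50 12 -90 [-0.87  0.11  2.13  1.37  0.25 -1.44]
50 12 -50 [-0.84  0.23  2.08  1.64  0.22 -1.7 ]
50 12 0 [-0.82  0.37  2.    1.93  0.22 -1.98]
50 12 1 [-0.82  0.43  2.03  2.26  0.27 -2.32]
50 12 2 [-0.82  0.5   2.05  2.48  0.34 -2.54]
50 18 -130 [-0.99 -0.    2.17  1.18  0.44 -1.31]
50 18 -90 [-0.94  0.12  2.13  1.35  0.38 -1.46]
50 18 -50 [-0.9   0.23  2.07  1.52  0.35 -1.62]
50 18 0 [-0.86  0.37  1.99  1.72  0.32 -1.8 ]
50 18 1 [-0.86  0.43  2.02  1.99  0.35 -2.08]
50 18 2 [-0.86  0.5   2.05  2.2   0.39 -2.31]
50 24 -130 [-1.07  0.02  2.15  1.18  0.58 -1.35]
50 24 -90 [-1.01  0.13  2.11  1.3   0.51 -1.46]
50 24 -50 [-0.96  0.24  2.06  1.43  0.46 -1.57]
50 24 0 [-0.9   0.38  1.98  1.58  0.42 -1.69]
50 24 1 [-0.9   0.44  2.01  1.79  0.43 -1.92]
50 24 2 [-0.9   0.51  2.04  1.97  0.46 -2.13]
```

```bash
python3 - <<'E'
from kin import *
from scipy.spatial.transform import Rotation as R
p,M=st(); z,y=axes(50,18); G=np.c_[np.cross(y,z),y,z]
tgt=np.array([541,-293,148])-28*FY
print("turn",R.from_matrix(G@M.T).as_rotvec(degrees=True).round(1),"z",z.round(3),"y",y.round(3),"tgt",tgt.round(1),"standoff shift",(tgt-115*z-p).round(1))
E
```

```text
t 7.15 tcp [ 457.2 -252.1  220.9] z [ 0.555 -0.526 -0.645] y [ 0.468 -0.443  0.765] f [-0.5  0.3  0.8] w 30.1 gf 0.0 j [-0.71  0.02  2.15 -0.33  0.11  0.36]
turn [ 7.4 -5.2 10.4] z [ 0.692 -0.329 -0.643] y [ 0.481 -0.455  0.75 ] tgt [ 521.8 -313.3  148. ] standoff shift [-15.1 -23.5   1. ]
```

Request:
apply_moves(targets=[[34,[-25,5,15],[0,0,0]],[34,[-35,-10,20],[3.7,-2.6,5.2]],[34,[-35,-10,20],[7.4,-5.2,10.4]],[34,[-35,-10,20],[7.4,-5.2,10.4]],[34,[-35,-10,20],[7.4,-5.2,10.4]],[34,[-35,-10,20],[7.4,-5.2,10.4]],[34,[-15,-23,1],[7.4,-5.2,10.4]],[34,[-15,-23,1],[7.4,-5.2,10.4]],[34,[-15,-23,1],[7.4,-5.2,10.4]],[34,[-15,-23,1],[7.4,-5.2,10.4]]])

```text
time_s: 8.15
eef_pos: [442.3, -274.8, 223.7]
ee_rot: [0.333, 0.811, 0.403, 0.261]
force: [0.1, 0.1, 0.0]
grip_width: 0.401
grip_force: 0.0
```

```bash
python3 - <<'E'
from kin import *
p,M=st(); tgt=np.array([521.8,-313.3,148.]); print("to final",(tgt+15*M[:,2]-p).round(1)); print("along y",((tgt-p)@M[:,1]).round(1))
E
```

```text
t 8.15 tcp [ 442.3 -274.8  223.7] z [ 0.693 -0.33  -0.641] y [ 0.48  -0.453  0.752] f [0.1 0.1 0. ] w 34.2 gf 0.0 j [-0.99 -0.01  2.17  1.17  0.44 -1.29]
to final [ 89.9 -43.5 -85.3]
along y -1.3
```

Pose as predicted. I'll advance to just short of the bar, then the rest, watching the force.

Request:
apply_moves(targets=[[34,[20,-10,-19],[0,0,0]],[34,[40,-20,-38],[0,0,0]],[34,[60,-29,-57],[0,0,0]],[34,[75,-36,-71],[0,0,0]],[34,[82,-40,-78],[0,0,0]],[34,[90,-43,-85],[0,0,0]],[34,[90,-43,-85],[0,0,0]],[34,[90,-43,-85],[0,0,0]]])

```text
time_s: 8.95
eef_pos: [532.6, -317.9, 138.4]
ee_rot: [0.333, 0.811, 0.403, 0.262]
force: [-0.8, -0.1, -0.5]
grip_width: 0.398
grip_force: 0.0
```

```bash
python3 - <<'E'
from h import *
p,M=st(); im,d=capture("wrist"); im2,_=capture("side"); a=cv2.resize(im2[20:200,180:380],(400,360)); b=cv2.resize(im,(400,300)); b=cv2.copyMakeBorder(b,0,60,0,0,cv2.BORDER_CONSTANT); cv2.imwrite("pics/ws3.png",np.hstack([a,b]))
E
```

```text
t 8.95 tcp [ 532.6 -317.9  138.4] z [ 0.693 -0.329 -0.642] y [ 0.48  -0.453  0.751] f [-0.8 -0.1 -0.5] w 34.0 gf 0.0 j [-0.86  0.36  1.99  1.71  0.32 -1.79]
```

View pics/ws3.png

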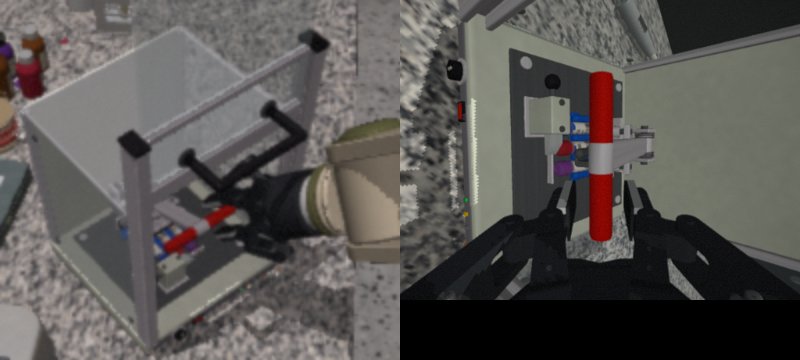

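The bar lies between the fingers in both views (wrist: bar at column 600, fingertips at about 568 and 628), with no contact force. Closing gently.

Request:
apply_moves(targets=[[10,[0,0,0],[0,0,0]],[10,[0,0,0],[0,0,0]],[10,[0,0,0],[0,0,0]],[10,[0,0,0],[0,0,0]],[10,[0,0,0],[0,0,0]]], squeeze=25)

```text
time_s: 9.55
eef_pos: [532.4, -318.3, 137.6]
ee_rot: [0.333, 0.812, 0.403, 0.261]
force: [-4.3, 3.5, 5.0]
grip_width: 0.172
grip_force: 25.8
```

Request:
apply_moves(targets=[[10,[-2,2,-8],[0,0,0]],[10,[-4,4,-17],[0,0,0]],[10,[-5,5,-25],[0,0,0]],[10,[-6,6,-33],[0,0,0]],[10,[-7,7,-42],[0,0,0]],[10,[-8,7,-51],[0,0,0]],[10,[-8,8,-56],[0,0,0]],[10,[-8,8,-60],[0,0,0]],[10,[-8,8,-63],[0,0,0]],[10,[-8,8,-65],[0,0,0]],[10,[-8,8,-65],[0,0,0]],[10,[-8,8,-65],[0,0,0]]])

```text
time_s: 10.75
eef_pos: [530.2, -315.4, 82.8]
ee_rot: [0.342, 0.806, 0.401, 0.268]
force: [-7.7, -1.0, 48.8]
grip_width: 0.176
grip_force: 35.1
```

```bash
python3 - <<'E'
from h import *
p,M=st(); print("bar est",(p-15*M[:,2]).round(1))
E
```

```text
t 10.75 tcp [ 530.2 -315.4   82.8] z [ 0.706 -0.337 -0.622] y [ 0.464 -0.444  0.767] f [-7.7 -1.  48.8] w 15.0 gf 35.1 j [-0.86  0.49  2.04  2.19  0.4  -2.3 ]
bar est [ 519.6 -310.4   92.1]
```

```bash
python3 - <<'E'
from h import *
im,d=capture("wrist"); im2,_=capture("side"); a=cv2.resize(im2[40:190,220:345],(400,480),interpolation=cv2.INTER_CUBIC); b=cv2.resize(im[40:310,140:365],(400,480)); cv2.imwrite("pics/ws4.png",np.hstack([a,b]))
i=camera_info("wrist"); f=192/np.tan(np.radians(i["vfov"]/2)); E=np.array(i["extrinsics"])
O=np.array([598.9,-345.9,0])
for x,zz,l in((-82.5,113,.2),(-88,92,.31),(-88,85,.353),(-88,79,.39)):
  for sy in(-55,55):
    X=O+x*FX+sy*FY+[0,0,zz]; c=np.linalg.inv(E)@np.r_[X,1]; print(l,sy,(f*c[:2]/c[2]+[i["cx"],i["cy"]]).round(1))
h=cv2.cvtColor(im,cv2.COLOR_BGR2HSV); red=(((h[...,0]<8)|(h[...,0]>172))&(h[...,1]>110)).astype(np.uint8)*255
red=cv2.morphologyEx(red,cv2.MORPH_CLOSE,np.ones((31,5),np.uint8)); print(bar(red)); st()
E
```

```text
0.2 -55 [287.4 322.4]
0.2 55 [288.3  84.4]
0.31 -55 [246.4 312.8]
0.31 55 [245.1  90.4]
0.353 -55 [236.4 308.5]
0.353 55 [234.6  93.1]
0.39 -55 [228.3 305.1]
0.39 55 [226.1  95.2]
(array([255.74415847,  84.97619763]), array([255.37097273, 183.05848383]), 3055.5)
t 10.85 tcp [ 530.3 -315.5   83.4] z [ 0.707 -0.337 -0.621] y [ 0.463 -0.444  0.767] f [-12.5   0.6  55.6] w 14.9 gf 36.2 j [-0.86  0.49  2.04  2.19  0.4  -2.3 ]
```

View pics/ws4.png

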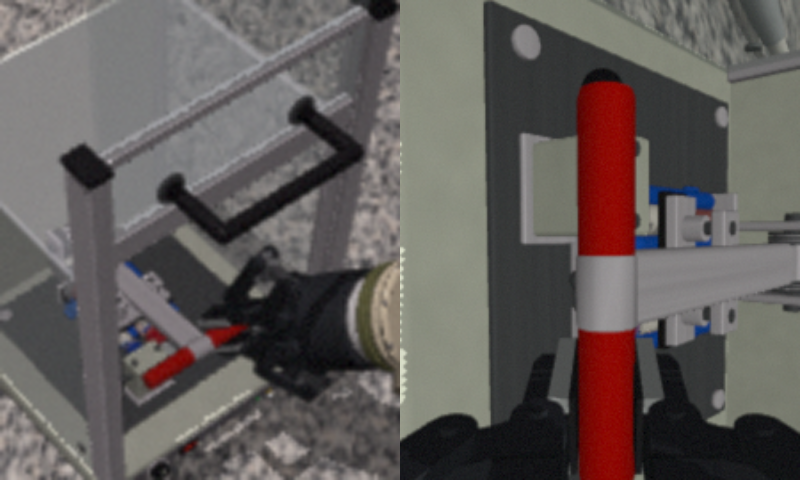

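The views show the bar held, at about column 255, which fits a lever angle of about 0.3 rather than 0.36, with 50 N upward. So something blocks the move. I'll use depth to see what stands near the fingers.

```bash
python3 - <<'E'
from h import *
O=np.array([598.9,-345.9,0])
def cloud(n,im,d,i):
    f=192/np.tan(np.radians(i["vfov"]/2)); E=np.array(i["extrinsics"]); v,u=np.mgrid[:384,:512]
    X=np.stack([(u-i["cx"])/f*d,(v-i["cy"])/f*d,d],-1)@E[:3,:3].T+E[:3,3]-O
    return np.stack([X@FX,X@FY,X[...,2]],-1)
i=camera_info("wrist"); im,d=capture("wrist"); C=cloud("wrist",im,d,i)
red=(im[...,2]>130)&(im[...,1]<60)&(d>0); R=C[red]
for y0 in range(-40,60,20):
    m=R[np.abs(R[:,1]-y0)<8]; print("red y",y0,len(m),np.median(m,0).round(1) if len(m) else "", m.max(0).round(1) if len(m) else "")
for n,(im,d,i) in {"wrist":(im,d,i),"side":(*capture("side"),camera_info("side"))}.items():
    C=cloud(n,im,d,i); ok=d>0; print(n)
    for x0 in range(-100,-20,10):
        row=[]
        for y0 in range(-60,60,10):
            m=ok&(C[...,0]>=x0)&(C[...,0]<x0+10)&(C[...,1]>=y0)&(C[...,1]<y0+10)&(C[...,2]<150)
            row.append(int(np.percentile(C[...,2][m],90)) if m.sum()>3 else -1)
        print(x0,row)
st()
E
```

```text
red y -40 540 [-91.1 -39.9 102. ] [-86.2 -32.  104.7]
red y -20 595 [-90.8 -20.1 102.2] [-86.  -12.  104.8]
red y 0 0  
red y 20 640 [-90.3  20.1 102.3] [-85.3  28.  104.9]
red y 40 656 [-90.2  39.9 102.4] [-84.8  48.  105. ]
wrist
-100 [148, 147, 144, 145, 101, 102, 102, 101, 101, 101, 101, 101]
-90 [104, 148, 104, 145, 104, 104, 104, 104, 104, 104, 104, 103]
-80 [42, 42, 42, 113, 104, 100, 100, 66, 44, 44, 44, 43]
-70 [-1, 42, 42, 106, 98, 100, 100, 97, 65, 66, 65, 45]
-60 [-1, -1, 42, 42, 42, 99, 99, 98, 83, 82, 83, 43]
-50 [-1, -1, -1, 46, 44, 99, 99, 98, 82, 82, 82, 42]
-40 [-1, -1, -1, -1, -1, 98, 98, 98, -1, -1, -1, 42]
-30 [-1, -1, -1, -1, -1, 97, 97, 97, -1, -1, -1, -1]
side
-100 [144, 141, 138, 141, 102, 103, 100, 100, 100, 101, 102, 100]
-90 [38, 43, 124, 138, 103, 104, 105, 103, 104, 104, 103, 101]
-80 [-1, -1, 112, 114, 101, 102, 100, 45, 44, 44, 46, 42]
-70 [-1, -1, 106, 108, 98, 100, 100, 84, 82, 84, 83, 45]
-60 [-1, -1, -1, -1, -1, 100, 99, 83, 84, 82, 82, 71]
-50 [-1, -1, -1, -1, -1, 99, 99, -1, -1, 82, 82, -1]
-40 [-1, 44, -1, -1, -1, 99, 97, -1, -1, -1, -1, -1]
-30 [43, 43, -1, -1, -1, 98, 98, 60, 60, -1, -1, -1]
t 10.95 tcp [ 530.2 -315.5   83.2] z [ 0.707 -0.337 -0.622] y [ 0.463 -0.444  0.767] f [-9.5  1.9 52.5] w 14.9 gf 35.7 j [-0.86  0.49  2.04  2.19  0.4  -2.3 ]
```

```bash
python3 - <<'E'
from h import *
O=np.array([598.9,-345.9,0])
for n in("side","top"):
    d=np.load(f"pics/{n}0.npy"); i=camera_info(n); f=192/np.tan(np.radians(i["vfov"]/2)); E=np.array(i["extrinsics"]); v,u=np.mgrid[:384,:512]
    X=np.stack([(u-i["cx"])/f*d,(v-i["cy"])/f*d,d],-1)@E[:3,:3].T+E[:3,3]-O; C=np.stack([X@FX,X@FY,X[...,2]],-1); print(n, "cols y from -60 step 8")
    for x0 in range(-95,-20,5):
        row=[]
        for y0 in range(-60,60,8):
            m=(d>0)&(C[...,0]>=x0)&(C[...,0]<x0+5)&(C[...,1]>=y0)&(C[...,1]<y0+8)&(C[...,2]<125)
            row.append(int(C[...,2][m].max()) if m.any() else -1)
        print(x0,row)
E
```

```text
side cols y from -60 step 8
-95 [-1, -1, -1, 33, -1, -1, -1, 33, 33, -1, -1, -1, -1, -1, -1]
-90 [-1, -1, -1, -1, -1, -1, -1, -1, -1, -1, -1, -1, -1, -1, -1]
-85 [-1, -1, -1, -1, -1, -1, -1, -1, -1, -1, -1, -1, -1, -1, -1]
-80 [-1, -1, -1, -1, -1, -1, -1, -1, -1, -1, -1, -1, -1, -1, -1]
-75 [-1, -1, -1, -1, -1, -1, -1, -1, -1, -1, -1, -1, -1, -1, -1]
-70 [-1, -1, -1, -1, -1, -1, -1, -1, -1, -1, -1, -1, -1, -1, -1]
-65 [-1, -1, -1, -1, -1, -1, -1, -1, -1, -1, -1, -1, -1, -1, -1]
-60 [-1, -1, -1, -1, -1, -1, -1, -1, -1, -1, -1, -1, -1, -1, -1]
-55 [-1, -1, -1, -1, -1, -1, -1, -1, -1, -1, -1, -1, -1, -1, -1]
-50 [-1, -1, -1, -1, -1, -1, -1, -1, -1, -1, -1, -1, -1, -1, -1]
-45 [-1, -1, -1, -1, -1, -1, -1, -1, -1, -1, -1, -1, -1, -1, -1]
-40 [-1, -1, -1, -1, -1, -1, -1, -1, -1, -1, -1, -1, -1, -1, -1]
-35 [-1, -1, -1, -1, -1, -1, -1, -1, -1, -1, -1, -1, -1, -1, -1]
-30 [-1, -1, -1, -1, -1, -1, -1, -1, -1, -1, -1, -1, -1, -1, -1]
-25 [-1, -1, -1, -1, -1, -1, -1, -1, -1, -1, -1, -1, -1, -1, -1]
top cols y from -60 step 8
-95 [-1, -1, -1, -1, -1, -1, -1, -1, -1, -1, -1, -1, -1, -1, -1]
-90 [
[... 204 characters left out ...]
1, -1, -1, -1, -1, -1, -1, -1, -1, -1, -1, -1, -1]
-70 [-1, -1, -1, -1, -1, -1, -1, -1, -1, -1, -1, -1, -1, -1, -1]
-65 [-1, -1, -1, -1, -1, -1, -1, -1, -1, -1, -1, -1, -1, -1, -1]
-60 [-1, -1, -1, -1, -1, -1, -1, -1, -1, -1, -1, -1, -1, -1, -1]
-55 [-1, -1, -1, -1, -1, -1, -1, -1, -1, -1, -1, -1, -1, -1, -1]
-50 [-1, -1, -1, -1, -1, -1, -1, -1, -1, -1, -1, -1, -1, -1, -1]
-45 [-1, -1, -1, -1, -1, -1, -1, -1, -1, -1, -1, -1, -1, -1, -1]
-40 [-1, -1, -1, -1, -1, -1, -1, -1, -1, -1, -1, -1, -1, -1, -1]
-35 [-1, -1, -1, -1, -1, -1, -1, -1, -1, -1, -1, -1, -1, -1, -1]
-30 [-1, -1, -1, -1, -1, -1, -1, -1, -1, -1, -1, -1, -1, -1, -1]
-25 [-1, -1, -1, -1, -1, -1, -1, -1, -1, -1, -1, -1, -1, -1, -1]
```

Nothing tall shows behind the bar. The likely culprit is the lower finger under the bar, standing on the catch foot or fence (about 66 high). I'll carry the lever back up, let go, and press from above instead, with the underside of the shut fingers lying across the bar.

Request:
apply_moves(targets=[[10,[0,0,8],[0,0,0]],[10,[1,-1,16],[0,0,0]],[10,[2,-2,26],[0,0,0]],[10,[4,-4,38],[0,0,0]],[10,[6,-6,50],[0,0,0]],[10,[8,-8,60],[0,0,0]],[10,[8,-8,65],[0,0,0]],[10,[8,-8,65],[0,0,0]],[10,[8,-8,65],[0,0,0]]])

```text
time_s: 11.85
eef_pos: [533.4, -319.7, 137.9]
ee_rot: [0.333, 0.811, 0.402, 0.262]
force: [17.0, -11.9, -9.8]
grip_width: 0.174
grip_force: 26.1
```

Request:
apply_moves(targets=[[36,[0,0,0],[0,0,0]],[36,[0,0,0],[0,0,0]],[36,[0,0,0],[0,0,0]],[36,[0,0,0],[0,0,0]],[36,[-14,7,13],[0,0,0]],[36,[-35,17,32],[0,0,0]],[36,[-55,26,51],[0,0,0]],[0,[-55,26,51],[0,0,0]],[0,[-55,26,51],[0,0,0]],[0,[-55,26,51],[0,0,0]],[0,[-55,26,51],[0,0,0]],[0,[-55,26,51],[0,0,0]]])

```text
time_s: 13.05
eef_pos: [477.8, -292.4, 187.6]
ee_rot: [0.332, 0.812, 0.403, 0.261]
force: [-0.9, -0.2, -0.8]
grip_width: -0.002
grip_force: 0.0
```

```bash
python3 - <<'E'
from kin import *
O=np.array([598.9,-345.9,0])
p,M=st(); i=camera_info("wrist"); im,d=capture("wrist")
f=192/np.tan(np.radians(i["vfov"]/2)); E=np.array(i["extrinsics"]); v,u=np.mgrid[:384,:512]
X=np.stack([(u-i["cx"])/f*d,(v-i["cy"])/f*d,d],-1)@E[:3,:3].T+E[:3,3]; C=X-O; C=np.stack([C@FX,C@FY,C[...,2]],-1)
red=(im[...,2]>130)&(im[...,1]<60)&(d>0); 
for y0 in(-40,-25,30):
    m=C[red&(abs(C[...,1]-y0)<6)&(C[...,0]<-60)]; print("bar top y",y0,len(m),m.max(0).round(1),np.median(m,0).round(1))
print("heights, y from -60 step 8")
for x0 in range(-100,-20,6):
    r=[]
    for y0 in range(-60,60,8):
        m=(d>0)&(C[...,0]>=x0)&(C[...,0]<x0+6)&(C[...,1]>=y0)&(C[...,1]<y0+8)&(C[...,2]<125)
        r.append(int(C[...,2][m].max()) if m.sum()>2 else -1)
    print(x0,r)
# finger underside: points near the tip, along tool y
T=(X-p)@M; m=(d>0)&(abs(T[...,0])<12)&(T[...,2]>-40)&(T[...,2]<5)&(abs(T[...,1])<40)
for a in range(-40,5,8):
    k=m&(T[...,2]>=a)&(T[...,2]<a+8); print("tool z",a,k.sum(),(T[...,1][k].min().round(1),T[...,1][k].max().round(1)) if k.any() else "")
E
```

```text
t 13.05 tcp [ 477.8 -292.4  187.6] z [ 0.692 -0.328 -0.643] y [ 0.481 -0.455  0.749] f [-0.9 -0.2 -0.8] w -0.2 gf 0.0 j [-0.93  0.15  2.11  1.39  0.37 -1.5 ]
bar top y -40 156 [-75.8 -34.1 155. ] [-80.2 -39.8 152.1]
bar top y -25 152 [-75.6 -19.  154.6] [-80.1 -25.  152.3]
bar top y 30 155 [-74.9  35.8 155.2] [-79.3  29.9 152.7]
heights, y from -60 step 8
-100 [36, 36, 36, 36, 36, 36, 36, 36, 36, 37, 36, 36, 36, 36, 36]
-94 [36, 36, 36, 37, 36, 36, 36, 36, 37, 36, 36, 36, 37, 36, 36]
-88 [42, 42, 43, 43, 43, 43, 42, 42, 43, 43, 43, 42, 42, 43, 42]
-82 [43, 44, 43, 43, 44, 43, 43, 43, 43, 43, 43, 43, 43, 43, 43]
-76 [43, 43, 43, 43, 43, 43, 43, 43, 43, 46, 46, 46, 46, 46, 43]
-70 [43, 44, 43, 43, 43, 43, 118, 118, 43, 82, 83, 83, 83, 83, 45]
-64 [43, 43, 43, 43, 43, 43, 122, 117, 113, 82, 84, 83, 83, 83, 74]
-58 [43, 43, 43, 43, 43, 43, 109, 114, 112, 84, 84, 83, 84, 84, 75]
-52 [43, 43, 43, 43, 43, 43, 107, 113, 110, 82, 83, 83, 83, 83, 43]
-46 [43, 43, 51, 52, 61, 58, 57, 61, 43, -1, -1, -1, 81, -1, 43]
-40 [43, 43, 43, 57, 62, 62, 60, 62, 61, -1, -1, -1, -1, -1, 42]
-34 [43, 43, 43, 57, 62, 62, 59, 62, 61, 61, -1, -1, -1, -1, -1]
-28 [42, 43, 43, 58, 62, 61, 60, 62, 61, 59, 60, -1, -1, -1, 43]
-22 [43, 42, 43, 42, 60, 60, 58, 60, 58, 59, 61, 57, -1, -1, -1]
tool z -40 625 (np.float64(-15.3), np.float64(13.8))
tool z -32 500 (np.float64(-13.3), np.float64(13.9))
tool z -24 442 (np.float64(-13.4), np.float64(13.9))
tool z -16 368 (np.float64(-13.3), np.float64(13.7))
tool z -8 99 (np.float64(-11.2), np.float64(11.7))
tool z 0 0
```

```bash
python3 - <<'E'
from kin import *
from scipy.spatial.transform import Rotation as R
O=np.array([598.9,-345.9,0]); p,M=st()
sh=lambda x,y,z:O+x*FX+y*FY+np.array([0,0,z])
for tilt,psi in((58,12),(58,18)):
    z,y=axes(tilt,psi); G=np.c_[np.cross(y,z),y,z]; off=12*z+21.5*y
    print(tilt,psi,"turn",R.from_matrix(G@M.T).as_rotvec(degrees=True).round(1),"z",z.round(3),"y",y.round(3))
    for n,c in (("stand",sh(-79.5,-28,147)+5*y-75*z),("touch",sh(-79.5,-28,147)),("mid",sh(-88,-28,110)),("latch",sh(-89.5,-28,86)),("end",sh(-89.5,-28,81))):
        t=c+off; h=sh(-165,-55,332)-t; print(n,t.round(1),"shift",(t-p).round(1),full(t,z,y).round(2),"handle perp/along",(h@y).round(),(-h@z).round(),(h@G[:,0]).round())
E
```

```text
t 13.1 tcp [ 477.7 -292.4  187.7] z [ 0.692 -0.328 -0.643] y [ 0.481 -0.455  0.75 ] f [-0.7  0.3 -0.1] w 0.0 gf 0.0 j [-0.93  0.15  2.11  1.39  0.37 -1.5 ]
58 12 turn [-7.7 -5.  -2.8] z [ 0.724 -0.442 -0.53 ] y [ 0.391 -0.37   0.843]
stand [ 486.7 -293.6  202.7] shift [ 8.9 -1.2 15. ] [-0.88  0.15  2.16  2.09  0.32 -2.17] handle perp/along 83.0 111.0 4.0
touch [ 539.  -324.9  158.8] shift [ 61.3 -32.5 -29. ] [-0.83  0.36  2.03  2.38  0.34 -2.44] handle perp/along 88.0 186.0 4.0
mid [ 532.8 -319.   121.8] shift [ 55.1 -26.6 -66. ] [-0.83  0.44  2.08  2.55  0.43 -2.63] handle perp/along 124.0 198.0 6.0
latch [ 531.7 -318.    97.8] shift [ 54.  -25.6 -90. ] [-0.83  0.49  2.09  2.62  0.49 -2.71] handle perp/along 145.0 210.0 8.0
end [ 531.7 -318.    92.8] shift [ 54.  -25.6 -95. ] [-0.83  0.51  2.09  2.63  0.5  -2.73] handle perp/along 149.0 212.0 8.0
58 18 turn [-4.9 -6.5  1.2] z [ 0.766 -0.364 -0.53 ] y [ 0.399 -0.377  0.836]
stand [ 484.2 -298.7  202.5] shift [ 6.5 -6.3 14.8] [-0.95  0.16  2.16  1.83  0.44 -1.98] handle perp/along 81.0 111.0 19.0
touch [ 539.7 -324.1  158.6] shift [ 61.9 -31.7 -29.1] [-0.88  0.37  2.03  2.1   0.42 -2.21] handle perp/along 86.0 186.0 19.0
mid [ 533.5 -318.3  121.6] shift [ 55.8 -25.9 -66.1] [-0.88  0.44  2.07  2.28  0.49 -2.41] handle perp/along 122.0 199.0 23.0
latch [ 532.4 -317.2   97.6] shift [ 54.7 -24.8 -90.1] [-0.88  0.5   2.08  2.37  0.54 -2.51] handle perp/along 143.0 210.0 26.0
end [ 532.4 -317.2   92.6] shift [ 54.7 -24.8 -95.1] [-0.88  0.51  2.08  2.38  0.55 -2.53] handle perp/along 147.0 213.0 27.0
```

Request:
apply_moves(targets=[[0,[-5,-2,18],[-2.5,-3.2,0.6]],[0,[6,-6,15],[-4.9,-6.5,1.2]],[0,[6,-6,15],[-4.9,-6.5,1.2]],[0,[25,-15,2],[-4.9,-6.5,1.2]],[0,[45,-25,-12],[-4.9,-6.5,1.2]],[0,[64,-34,-25],[-4.9,-6.5,1.2]],[0,[64,-34,-25],[-4.9,-6.5,1.2]],[0,[64,-34,-25],[-4.9,-6.5,1.2]],[0,[62,-32,-29],[-4.9,-6.5,1.2]],[0,[62,-32,-31],[-4.9,-6.5,1.2]],[0,[62,-32,-31],[-4.9,-6.5,1.2]]])

```text
time_s: 14.2
eef_pos: [539.3, -324.4, 157.8]
ee_rot: [0.387, 0.776, 0.403, 0.293]
force: [-1.2, 0.8, 3.1]
grip_width: -0.002
grip_force: 1.2
```

```bash
python3 - <<'E'
from kin import *
p,M=st()
E
```

```text
t 14.2 tcp [ 539.3 -324.4  157.8] z [ 0.766 -0.364 -0.529] y [ 0.398 -0.377  0.836] f [-1.2  0.8  3.1] w -0.2 gf 1.2 j [-0.88  0.36  2.03  2.1   0.42 -2.21]
```

Light contact at 3 N. Pressing down in stages.

Request:
apply_moves(targets=[[0,[-2,2,-8],[0,0,0]],[0,[-4,4,-17],[0,0,0]],[0,[-5,5,-25],[0,0,0]],[0,[-6,6,-34],[0,0,0]],[0,[-7,7,-42],[0,0,0]],[0,[-8,7,-48],[0,0,0]],[0,[-8,7,-48],[0,0,0]]])

```text
time_s: 14.9
eef_pos: [532.5, -318.1, 111.4]
ee_rot: [0.388, 0.775, 0.402, 0.295]
force: [2.2, 0.1, 6.8]
grip_width: 0.0
grip_force: 3.4
```

Request:
apply_moves(targets=[[0,[0,0,-3],[0,0,0]],[0,[0,0,-6],[0,0,0]],[0,[0,0,-6],[0,0,0]]])

```text
time_s: 15.2
eef_pos: [532.1, -317.9, 104.6]
ee_rot: [0.388, 0.776, 0.403, 0.294]
force: [1.7, -1.5, 2.9]
grip_width: 0.0
grip_force: 1.2
```

Request:
apply_moves(targets=[[0,[0,0,-3],[0,0,0]],[0,[0,0,-6],[0,0,0]],[0,[0,0,-9],[0,0,0]],[0,[0,0,-9],[0,0,0]],[0,[0,0,-9],[0,0,0]]])

```text
time_s: 15.7
eef_pos: [531.9, -317.7, 95.2]
ee_rot: [0.387, 0.776, 0.403, 0.294]
force: [0.4, 0.3, 8.0]
grip_width: -0.002
grip_force: 3.1
```

```bash
cat > bartop.py <<'E'
from h import *
O=np.array([598.9,-345.9,0])
p,M=st(); i=camera_info("wrist"); im,d=capture("wrist")
f=192/np.tan(np.radians(i["vfov"]/2)); E=np.array(i["extrinsics"]); v,u=np.mgrid[:384,:512]
X=np.stack([(u-i["cx"])/f*d,(v-i["cy"])/f*d,d],-1)@E[:3,:3].T+E[:3,3]; C=X-O; C=np.stack([C@FX,C@FY,C[...,2]],-1)
red=(im[...,2]>130)&(im[...,1]<60)&(d>0)
for y0 in(-40,-25,30):
    m=C[red&(abs(C[...,1]-y0)<6)&(C[...,0]<-60)&(C[...,0]>-110)]; print("bar top y",y0,len(m),m.max(0).round(1) if len(m) else "")
E
python3 bartop.py
```

```text
t 15.7 tcp [ 531.9 -317.7   95.2] z [ 0.767 -0.364 -0.528] y [ 0.397 -0.376  0.837] f [0.4 0.3 8. ] w -0.2 gf 3.1 j [-0.88  0.5   2.09  2.37  0.54 -2.52]
bar top y -40 57 [-90.3 -34.   89. ]
bar top y -25 274 [-87.7 -19.   90.5]
bar top y 30 291 [-86.9  36.   90.6]
```

Request:
apply_moves(targets=[[0,[0,0,-3],[0,0,0]],[0,[0,0,-5],[0,0,0]],[0,[0,0,-5],[0,0,0]],[0,[0,0,-5],[0,0,0]]])

```text
time_s: 16.15
eef_pos: [532.4, -318.1, 91.3]
ee_rot: [0.388, 0.775, 0.402, 0.294]
force: [-1.5, 1.4, 12.8]
grip_width: -0.0
grip_force: 4.9
```

Request:
apply_moves(targets=[[0,[0,0,5],[0,0,0]],[0,[0,0,10],[0,0,0]],[0,[4,-4,20],[0,0,0]],[0,[4,-4,20],[0,0,0]],[0,[4,-4,20],[0,0,0]]])

```text
time_s: 16.65
eef_pos: [535.1, -321.2, 108.7]
ee_rot: [0.386, 0.777, 0.403, 0.293]
force: [0.9, 0.1, -1.1]
grip_width: -0.001
grip_force: 0.0
```

```bash
python3 bartop.py
```

```text
t 16.65 tcp [ 535.1 -321.2  108.7] z [ 0.766 -0.364 -0.531] y [ 0.4   -0.378  0.835] f [ 0.9  0.1 -1.1] w -0.1 gf 0.0 j [-0.88  0.47  2.07  2.31  0.51 -2.45]
bar top y -40 56 [-89.  -34.   94.6]
bar top y -25 221 [-88.1 -19.   94.3]
bar top y 30 235 [-88.   36.   94.8]
```

The lever is latched: the bar top is at 94.5, so its centre is about 86, with the tool clear. Next I plan the withdrawal and re-grasp of the handle.

```bash
python3 - <<'E'
from kin import *
from scipy.spatial.transform import Rotation as R
p,M=st(); z0,y0=M[:,2],M[:,1]; z1,y1=axes(40,0); G=np.c_[np.cross(y1,z1),y1,z1]; rv=R.from_matrix(G@M.T).as_rotvec(degrees=True); print("turn",rv.round(1))
for pt,k in (((435,-274,178),0),((395,-235,190),0),((375,-185,260),.33),((368,-150,330),.67),((368,-130,394),1),((441,-198,394),1)):
    N=R.from_rotvec(rv*k,degrees=True).as_matrix()@M; print("shift",(np.array(pt)-p).round(),"turn",(rv*k).round(1),full(pt,N[:,2],N[:,1]).round(2))
E
```

```text
t 16.7 tcp [ 535.1 -321.1  108.4] z [ 0.765 -0.363 -0.531] y [ 0.4   -0.378  0.835] f [0.2 0.3 0.8] w -0.1 gf 0.0 j [-0.88  0.47  2.07  2.31  0.51 -2.45]
turn [  4.   19.  -11.4]
shift [-100.   47.   70.] turn [ 0.  0. -0.] [-1.05  0.1   2.32  1.93  0.54 -2.16]
shift [-140.   86.   82.] turn [ 0.  0. -0.] [-1.11 -0.07  2.45  1.78  0.57 -2.05]
shift [-160.  136.  152.] turn [ 1.3  6.3 -3.8] [-0.95 -0.4   2.36  0.82  0.45 -0.91]
shift [-167.  171.  222.] turn [ 2.7 12.7 -7.6] [-0.73 -0.48  2.16  0.11  0.67 -0.07]
shift [-167.  191.  286.] turn [  4.   19.  -11.4] [-0.55 -0.43  1.92 -0.16  0.96  0.25]
shift [-94. 123. 286.] turn [  4.   19.  -11.4] [-0.62 -0.2   1.78 -0.12  0.88  0.18]
```

Request:
apply_moves(targets=[[0,[-25,12,18],[0,0,0]],[0,[-50,24,35],[0,0,0]],[0,[-75,36,53],[0,0,0]],[0,[-100,47,70],[0,0,0]],[0,[-120,66,76],[0,0,0]],[0,[-140,86,82],[0,0,0]],[0,[-150,110,115],[0.6,3,-1.9]],[20,[-160,136,152],[1.3,6.3,-3.8]],[32,[-160,136,152],[1.3,6.3,-3.8]],[32,[-164,155,190],[2,9.5,-5.7]],[32,[-167,171,222],[2.7,12.7,-7.6]],[32,[-167,191,286],[4,19,-11.4]],[32,[-167,191,286],[4,19,-11.4]],[32,[-167,191,286],[4,19,-11.4]],[32,[-167,191,286],[4,19,-11.4]]])

```text
time_s: 18.2
eef_pos: [385.8, -144.7, 293.1]
ee_rot: [0.294, 0.849, 0.403, 0.174]
force: [-0.6, -0.9, -0.7]
grip_width: 0.372
grip_force: 0.0
```

```bash
python3 - <<'E'
from h import *
p,M=st(); T=np.array([487.6,-241.8,318.8]); print("to standoff",(T-100*M[:,2]-p).round(1),"to grasp",(T-p).round(1))
i=camera_info("wrist"); im,d=capture("wrist"); f=192/np.tan(np.radians(i["vfov"]/2)); E=np.array(i["extrinsics"]); v,u=np.mgrid[:384,:512]
O=np.array([598.9,-345.9,0]); C=np.stack([(u-i["cx"])/f*d,(v-i["cy"])/f*d,d],-1)@E[:3,:3].T+E[:3,3]-O; C=np.stack([C@FX,C@FY,C[...,2]],-1)
m=(d>0)&(im.max(2)<60)&(C[...,0]>-185)&(C[...,0]<-150)&(abs(C[...,1])<45)&(C[...,2]>250); print(m.sum(),np.median(C[m],0).round(1),C[m].max(0).round(1),C[m].min(0).round(1))
E
```

```text
t 18.2 tcp [ 385.8 -144.7  293.1] z [ 0.532 -0.359 -0.767] y [ 0.582 -0.502  0.639] f [-0.6 -0.9 -0.7] w 31.8 gf 0.0 j [-0.68 -0.35  2.14  0.09  0.66 -0.05]
to standoff [ 48.6 -61.2 102.4] to grasp [101.8 -97.1  25.7]
2117 [-167.8    2.7  333.4] [-160.9   44.9  337.9] [-170.9  -44.9  325.8]
```

Request:
apply_moves(targets=[[32,[0,0,0],[0,0,0]],[32,[0,0,0],[0,0,0]]])

```text
time_s: 18.45
eef_pos: [386.2, -144.6, 292.0]
ee_rot: [0.294, 0.848, 0.405, 0.175]
force: [-0.8, -0.3, 0.5]
grip_width: 0.378
grip_force: 0.0
```

```bash
python3 - <<'E'
from kin import *
from scipy.spatial.transform import Rotation as R
p,M=st(); z1,y1=axes(40,0); G=np.c_[np.cross(y1,z1),y1,z1]; T=np.array([487.6,-241.8,318.8])
print("turn",R.from_matrix(G@M.T).as_rotvec(degrees=True).round(1),"far",(np.array([368,-130,394])-p).round(),"standoff",(T-100*z1-p).round(1),"grasp",(T-p).round(1))
E
```

```text
t 18.45 tcp [ 386.2 -144.6  292. ] z [ 0.535 -0.356 -0.766] y [ 0.583 -0.5    0.64 ] f [-0.8 -0.3  0.5] w 32.2 gf 0.0 j [-0.68 -0.35  2.15  0.1   0.66 -0.06]
turn [-2.7  2.1 -5.7] far [-18.  15. 102.] standoff [ 54.7 -53.  103.4] grasp [101.4 -97.2  26.8]
```

Request:
apply_moves(targets=[[34,[-10,10,40],[-1.4,1,-3]],[34,[0,0,85],[-2.7,2.1,-5.7]],[34,[25,-24,103],[-2.7,2.1,-5.7]],[34,[45,-44,110],[-2.7,2.1,-5.7]],[34,[55,-53,103],[-2.7,2.1,-5.7]],[34,[55,-53,103],[-2.7,2.1,-5.7]],[34,[55,-53,103],[-2.7,2.1,-5.7]],[34,[55,-53,103],[-2.7,2.1,-5.7]]])

```text
time_s: 19.25
eef_pos: [441.0, -197.7, 396.4]
ee_rot: [0.316, 0.863, 0.371, 0.135]
force: [0.1, 0.3, 0.1]
grip_width: 0.401
grip_force: 0.0
```

```bash
python3 - <<'E'
from kin import *
p,M=st(); T=np.array([598.9,-345.9,332])-165*FX+19*M[:,2]; print("to grasp",(T-p).round(1),"along y",((T-p)@M[:,1]).round(1))
E
```

```text
t 19.25 tcp [ 441.  -197.7  396.4] z [ 0.468 -0.444 -0.764] y [ 0.554 -0.526  0.645] f [0.1 0.3 0.1] w 34.2 gf 0.0 j [-0.61 -0.2   1.77 -0.12  0.88  0.19]
to grasp [ 46.9 -43.3 -79. ] along y -2.2
```

Request:
apply_moves(targets=[[34,[16,-15,-26],[0,0,0]],[34,[32,-30,-52],[0,0,0]],[34,[40,-37,-66],[0,0,0]],[34,[47,-44,-78],[0,0,0]],[34,[47,-44,-78],[0,0,0]],[5,[47,-44,-78],[0,0,0]],[5,[47,-44,-78],[0,0,0]],[5,[47,-44,-78],[0,0,0]],[5,[47,-44,-78],[0,0,0]],[5,[47,-44,-78],[0,0,0]],[5,[47,-44,-78],[0,0,0]]], squeeze=40)

```text
time_s: 20.35
eef_pos: [487.8, -241.2, 319.0]
ee_rot: [0.315, 0.863, 0.371, 0.135]
force: [-4.3, 2.8, -0.8]
grip_width: 0.121
grip_force: 39.1
```

```bash
python3 - <<'E'
from kin import *
for t in (30,35,40):
    z,y=axes(t,0)
    g=np.array([598.9,-345.9,0])-165*FX
    print(t,[full(g+19*z+[0,0,h],z,y).round(2)[[2,3,4,5]].tolist() for h in (332,200,150,112,90,74)])
E
```

```text
30 [[1.69, -0.07, 0.89, 0.14], [1.91, -0.11, 0.54, 0.19], [1.96, -0.14, 0.4, 0.23], [1.99, -0.19, 0.3, 0.28], [2.01, -0.23, 0.24, 0.32], [2.02, -0.28, 0.2, 0.37]]
35 [[1.75, -0.09, 0.77, 0.16], [1.96, -0.16, 0.42, 0.24], [2.02, -0.24, 0.28, 0.33], [2.05, -0.39, 0.17, 0.48], [2.06, -0.59, 0.12, 0.68], [2.07, -0.89, 0.08, 0.99]]
40 [[1.81, -0.13, 0.66, 0.19], [2.02, -0.27, 0.29, 0.35], [2.07, -0.52, 0.16, 0.61], [2.1, -1.29, 0.08, 1.38], [2.11, -2.07, 0.09, 2.17], [2.12, -2.42, 0.12, 2.52]]
```

Request:
apply_moves(targets=[[5,[0,0,-10],[0.7,0.7,0]],[5,[0,0,-22],[1.4,1.4,0]],[5,[-1,1,-37],[2.1,2.2,0]],[5,[-1,1,-52],[2.8,2.9,0]],[5,[-1,1,-67],[3.5,3.6,0]],[5,[-1,1,-82],[4.2,4.4,0]],[5,[-1,1,-97],[4.9,5.1,0]],[5,[-2,2,-112],[5.6,5.8,0]],[5,[-2,2,-127],[6.3,6.5,0]],[5,[-2,2,-142],[6.9,7.3,0]],[5,[-2,2,-157],[6.9,7.3,0]],[5,[-2,2,-172],[6.9,7.3,0]],[5,[-2,2,-187],[6.9,7.3,0]],[5,[-2,2,-200],[6.9,7.3,0]],[5,[-2,2,-200],[6.9,7.3,0]]])

```text
time_s: 21.85
eef_pos: [486.4, -239.8, 116.8]
ee_rot: [0.238, 0.888, 0.381, 0.102]
force: [6.3, -1.8, -7.7]
grip_width: 0.124
grip_force: 39.3
```

```bash
python3 -c "
from h import *
p,M=st();print((p-19*M[:,2]).round(1))"
```

```text
t 21.85 tcp [ 486.4 -239.8  116.8] z [ 0.362 -0.345 -0.866] y [ 0.628 -0.596  0.5  ] f [ 6.3 -1.8 -7.7] w 10.6 gf 39.3 j [-0.65  0.29  1.98 -0.16  0.36  0.25]
[ 479.5 -233.3  133.2]
```

Request:
apply_moves(targets=[[5,[0,0,-12],[0,0,0]],[5,[0,0,-26],[0,0,0]],[5,[0,0,-38],[0,0,0]],[5,[0,0,-48],[0,0,0]],[5,[0,0,-54],[0,0,0]],[5,[0,0,-58],[0,0,0]],[5,[0,0,-60],[0,0,0]],[5,[0,0,-60],[0,0,0]],[5,[0,0,-60],[0,0,0]]])

```text
time_s: 22.75
eef_pos: [487.1, -240.2, 60.5]
ee_rot: [0.24, 0.887, 0.381, 0.103]
force: [-13.3, 9.3, 25.7]
grip_width: 0.126
grip_force: 44.2
```

```bash
python3 -c "
from h import *
p,M=st();print((p-19*M[:,2]).round(1))"
```

```text
t 22.75 tcp [ 487.1 -240.2   60.5] z [ 0.366 -0.348 -0.863] y [ 0.626 -0.594  0.505] f [-13.3   9.3  25.7] w 10.7 gf 44.2 j [-0.65  0.4   2.02 -0.29  0.2   0.38]
[ 480.1 -233.6   76.9]
```

Bottomed: 26 N upward with the bar at z = 77 against 76 expected. I relieve the force, open and withdraw.

Request:
apply_moves(targets=[[5,[0,0,3],[0,0,0]],[5,[0,0,3],[0,0,0]],[34,[0,0,3],[0,0,0]],[34,[0,0,3],[0,0,0]],[34,[0,0,3],[0,0,0]],[34,[0,0,3],[0,0,0]],[34,[0,0,3],[0,0,0]],[34,[-8,7,22],[0,0,0]],[34,[-18,17,46],[0,0,0]],[34,[-36,34,86],[0,0,0]],[34,[-60,57,100],[0,0,0]],[34,[-90,85,120],[0,0,0]],[34,[-90,85,120],[0,0,0]],[34,[-90,85,120],[0,0,0]]])

```text
time_s: 24.15
eef_pos: [396.7, -155.0, 179.4]
ee_rot: [0.24, 0.887, 0.381, 0.103]
force: [-0.3, -0.3, 0.2]
grip_width: 0.397
grip_force: 0.0
```

```bash
python3 - <<'E'
from h import *
p,M=st(); O=np.array([598.9,-345.9,0])
i=camera_info("wrist"); im,d=capture("wrist"); f=192/np.tan(np.radians(i["vfov"]/2)); E=np.array(i["extrinsics"]); v,u=np.mgrid[:384,:512]
C=np.stack([(u-i["cx"])/f*d,(v-i["cy"])/f*d,d],-1)@E[:3,:3].T+E[:3,3]-O; C=np.stack([C@FX,C@FY,C[...,2]],-1)
m=(d>0)&(im.max(2)<60)&(C[...,0]>-185)&(C[...,0]<-150)&(abs(C[...,1])<45)&(C[...,2]>50)&(C[...,2]<130); print("handle",m.sum(),C[m].max(0).round(1))
s,_=capture("side"); cv2.imwrite("pics/s5.png",np.hstack([cv2.resize(s[20:320,130:350],(400,545)),cv2.resize(im,(400,545))]))
E
```

```text
t 24.15 tcp [ 396.7 -155.   179.4] z [ 0.365 -0.347 -0.864] y [ 0.626 -0.595  0.504] f [-0.3 -0.3  0.2] w 33.9 gf 0.0 j [-0.6  -0.07  2.19 -0.17  0.51  0.28]
handle 929 [-159.5   45.    84.9]
```

View pics/s5.png

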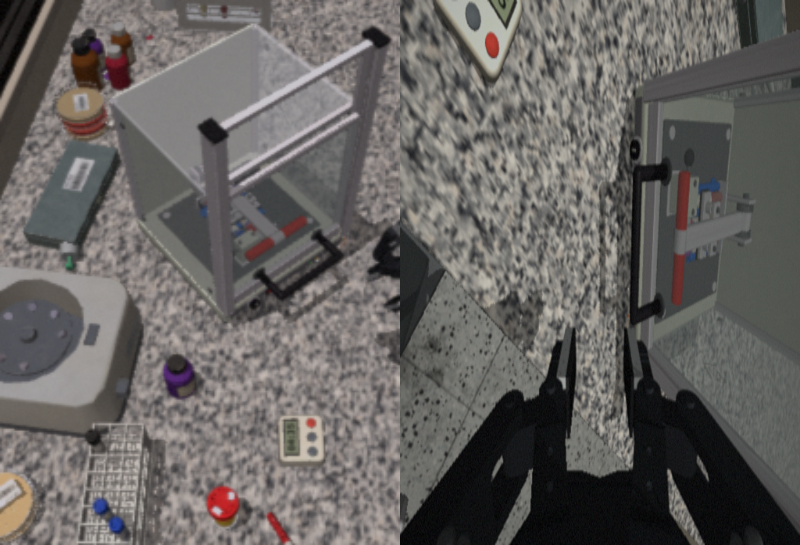

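The shield is down, the lever lies flat over the latched height, and the timer, cup and bottle stand in place. The handle reads 0 to 3 mm open, so I'll measure it more carefully before handing in.

```bash
python3 - <<'E'
from h import *
O=np.array([598.9,-345.9,0])
for n in("wrist","side","top"):
    i=camera_info(n); im,d=capture(n); f=192/np.tan(np.radians(i["vfov"]/2)); E=np.array(i["extrinsics"]); v,u=np.mgrid[:384,:512]
    C=np.stack([(u-i["cx"])/f*d,(v-i["cy"])/f*d,d],-1)@E[:3,:3].T+E[:3,3]-O; C=np.stack([C@FX,C@FY,C[...,2]],-1)
    m=(d>0)&(im.max(2)<60)&(C[...,0]>-185)&(C[...,0]<-150)&(abs(C[...,1])<40)&(C[...,2]>50)&(C[...,2]<130)
    if m.sum()>5: print(n,"handle z pct 50/90/98",np.percentile(C[m][:,2],[50,90,98]).round(1),m.sum())
    m=(d>0)&(C[...,0]>-120)&(C[...,0]<-102)&(abs(C[...,1])<80)&(C[...,2]>250)&(C[...,2]<330)
    if m.sum()>5: print(n,"pane top",np.percentile(C[m][:,2],[50,90,98]).round(1),m.sum())
E
```

```text
wrist handle z pct 50/90/98 [82.  83.7 84.2] 830
wrist pane top [251.2 253.1 253.8] 103
side handle z pct 50/90/98 [82.4 84.3 85.2] 126
side pane top [271.  277.8 279. ] 632
top handle z pct 50/90/98 [82.6 85.5 87.6] 114
top pane top [272.6 279.2 280.8] 512
```

```bash
python3 -c "
from rig import ctrl
print(ctrl.finish_job())"
```

```text
the job is handed in; nothing more can be done
None
```

I handed the job in at about 24 s; finish_job returned no verdict. By camera, the lever is latched at about 0.35 rad and the shield is down to within about 2 mm. The timer, cup, bottle and tubes look undisturbed by eye, and the arm is clear.

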